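# Move the pill canister with sprung tongs

## Task

The steel pill canister has just been disinfected, so move it with the sprung tongs only and never touch it with the gripper: lift the tongs out of their rest by the tail, lay them on the blue pad and let go, then take them again across the two green finger plates, squeeze the canister with them, lift it out of the white nook and stand it upright in the oval dish without dropping it. Then lay the tongs flat on the blue pad again, well on it, and let go. Keep the canister upright, and leave the cups and the shampoo bottle standing where they are.

Things in the scene. Friction and masses are not known exactly. Their poses are not given: they have to be found in the camera images.
- tongs_mid (a point): Sprung tongs, 198 mm long, 105 g, lying flat. The point is midway between the two upright green finger plates, 22 mm above the underside; x points to the jaws, z up. Plates: 30 mm long (x), 6 thick, 44 high from the underside, 62 mm over their outer faces when free. Squeezed 1 mm, the jaws shut by 2.07 mm; the spring pushes 6 N on each plate when free, 14 N at 47 mm.
- tongs_tail (a point): Centre of the tongs' solid green tail block: 30 mm long (x, along the tongs), 16 wide (y), 44 high from the underside, 22 mm above the underside and 90 mm behind the middle of the finger plates. Held here the tongs cannot be squeezed. Axes as the tongs.
- tongs_jaws (a point): Point midway between the tongs' two upright jaws, 18 mm above the underside and 80 mm ahead of the finger plates. Each jaw is 28 mm long, 5 thick, 36 high from the underside. Free: 76 mm apart inside, 89 outside. With the finger plates squeezed to 57 mm outside width the gap is about 66 mm; at 47 mm they hold the 46 mm canister, firmly with a grip of 40 N on the plates.
- tong_left (a joint): turn of the left tong arm (rad): 0 free and open, growing as the tongs are squeezed; about 0.097 when the jaws hold the canister. The right arm mirrors it.
- rest: Fixed grey rest in which the tongs start; origin at its underside below the middle of the tongs, x along them to the jaws; base 4 mm thick. Two cheeks, 46 mm high over the work surface, inner faces 78 mm apart, from x = -50 to 35 mm, stand close beside the arms: fingers fit only at the tail; lift the tongs straight up.
- pad: Fixed blue silicone pad with round ends, 220 mm (x) by 110 mm (y), 4 mm thick; origin at the centre of its underside.
- nook: Fixed white three-walled nook, 100 mm (x) by 116 mm (y), floor 4 mm thick, walls 8 mm thick and up to 64 mm over the work surface; 100 mm wide inside (y); open at its -x side (mouth) and at the top. Origin at the centre of its underside.
- canister_mid (a point): Steel pill canister, upright cylinder 46 mm in diameter, 80 mm tall, 90 to 180 g, standing in the nook; this point is its centre, half-way up; z up.
- dish_floor (a point): Fixed oval white ceramic dish, outside 159 mm (x) by 123 mm (y), rim 18 mm over the work surface and 7 mm thick; this point is the middle of its inner floor, 7 mm over the work surface; the floor is flat, about 145 by 109 mm.
- cups_mid (a point): Stack of three nested plastic cups, orange, yellow and white (one rigid thing), 70 mm across the rim, 100 mm tall; the point is its centre. Leave it alone.
- shampoo_mid (a point): Green shampoo bottle with white cap, 56 mm across, 145 mm tall; the point is its centre. Leave it alone.
Not all that is in view belongs to the job. There is more than one size of the pad; the job needs the larger.

How it is judged:
On the way, in this order (a step that is already met when the one before it is completed fails the run):
1. the tongs lie flat on the blue pad, let go (x of tongs_mid in the frame of pad between -0.06 and 0.06 m and y of tongs_mid in the frame of pad between -0.045 and 0.045 m and z of tongs_mid in the frame of pad below 0.032 m and angle between tongs_mid's own z axis and vertical below 0.12 rad and contact force between tongs and the fingers below 0.1 N), for 0.2 s.
2. the canister is lifted clear of the nook floor, squeezed between the tongs' jaws, the tongs squeezed by the fingers (z of canister_mid in the frame of nook above 0.085 m and contact force between canister and tongs above 0.5 N and contact force between tongs and the fingers above 2 N and value of joint tong_left above 0.05 rad), for 0.2 s.
3. the canister stands upright on the dish floor, let go by the tongs (x of canister_mid in the frame of dish_floor between -0.05 and 0.05 m and y of canister_mid in the frame of dish_floor between -0.036 and 0.036 m and z of canister_mid in the frame of dish_floor below 0.044 m and angle between canister_mid's own z axis and vertical below 0.08 rad and contact force between canister and tongs below 0.05 N), for 0.2 s.
At the end, for the whole second after the job is handed in: Canister upright (0.08 rad), still, free on the dish floor; tongs flat (0.12 rad), still and let go on the pad, their middle within 60 mm (along) and 45 mm (across) of the pad's centre; cups and bottle within 25 mm of their starts (all of step 1 and all of step 3 and linear speed of each of tongs, canister below 0.02 m/s and distance of each of cups_mid, shampoo_mid from where it was at the start of the episode below 0.025 m); the robot touches nothing.
It fails at once if the gripper or arm touches the canister (contact force between canister and the fingers above 0.3 N or contact force between canister and the arm above 0.3 N).
It fails at once if the canister is dropped (falls free by more than about 12 mm) (linear speed of canister above 0.5 m/s and contact force between canister and tongs below 0.05 N).
It fails at once if the canister is tipped by more than 0.5 rad (angle between canister_mid's own z axis and vertical above 0.5 rad).
It fails at once if the cups or the shampoo bottle are moved by more than 25 mm or tipped (distance of any of cups_mid, shampoo_mid from where it was at the start of the episode above 0.025 m or angle between any of cups_mid, shampoo_mid's own z axis and vertical above 0.3 rad).
It also fails if it takes over 72 s, if anything falls off the work surface, if the arm or the gripper's body presses on something with over 40 N, if the wrist force passes 120 N, or if a joint passes its speed limit or range.

## Robot

A 7-joint arm with a two-finger parallel gripper is mounted at the origin on the work surface. World frame = base frame: x ahead of the robot, y to its left, z up, the work surface at z = 0. Lengths are in m, angles in rad, forces in N, time in s.
With the tool pointing down it reaches from about 0.4 to 0.85 m from the base axis. Payload 4.5 kg.
Tool frame: the origin (TCP) lies at the very end of the fingers, on their centre line; the grasp point (between the pads) lies 19 mm behind it; z points along the fingers, y is the direction in which the jaws open and shut (so a half turn about z gives the same grasp; the last joint's range is limited). The gripper opens to 88 mm and grips with 3 to 60 N. Pads are 18 mm wide; open, the fingers measure 123 mm over their backs; the gripper's body (75 mm by 187 mm) begins 45 mm behind the grasp point.
Start: joints at [-1.147, 0.689, -0.195, 1.565, 0.157, 0.902, -0.215], TCP at [0.237, 0.578, 0.239] pointing down, gripper open.
Joint ranges: [-3.01, 3.01], [-0.46, 2.08], [-1.47, 1.51], [0.13, 2.56], [-1, 4.14], [0.04, 2.09], [-2.66, 2.66]. Speed limits (rad/s): [2.57, 2.57, 3.14, 3.14, 3.14, 3.14, 3.14].

## Interface

Orientations are given as [roll, pitch, yaw] about the fixed x, y, z axes, in that order (R = Rz(yaw) Ry(pitch) Rx(roll)).
In Python, from station import ctrl gives the robot as it stands. The module is installed in compiled form; this text tells all that it offers.
- The arm moves only by the shell command python3 -m pendant 'ROWS'. ROWS is JSON, a list of rows, each a list of 3 entries, a list of its own where there are three numbers: the shift along the world's x, y, z in cm, then the turn, a rotation vector about the world's x, y, z in rad, then the opening, from 0 (shut) to 1 (fully open). A call has 1 to 20 rows; each row is the pose to reach, as a shift and turn from the pose commanded when the call began; what a row does not reach only later rows make up. A row lasts 1/10 s, in which the tool goes at most 50 mm and 8.59 degrees, less where a joint would pass 70% of its speed; a pose out of reach is approached as far as the arm can. A call with a gripper value outside its range is refused whole. The fingers move at their own pace and stop on an object; the grip force is fixed at half the most. Time passes only in rows, so rows that repeat a pose let the fingers close. It gives the time, the measured TCP pose, the force and the opening at its end, in the units of the state.
- ctrl.state(): the state, without advancing time (a new reading comes with each control period).
- ctrl.snapshot(name): name is "scene" or "top"; returns the picture (384x512x3 uint8, red, green, blue); there is no depth.
- ctrl.camera_params(name): a dict with "camera_matrix" (3x3 intrinsics, pixels), "k1" (the pictures are not rectified: a ray, as slopes to the right and down, at radius r is drawn at 1 + k1 r^2 times it, then the intrinsics apply), "rvec" (rotation vector, rad) and "tvec" (3), from world to camera coordinates, as OpenCV has them. Camera axes: x right, y down, z forward; pixel columns grow to the right and rows downward; lengths in m; the calibration is good to about 2 mm. A picture is of the moment at which its call begins. camera_params takes no time and is no camera call.
- ctrl.finish_job(): hands the job in, once; it reports no verdict.
The state is a dict: "time_s": time; "joint_positions": joint angles; "joint_vel": joint speeds; "joint_efforts": joint torques, N m; "tool_pos": TCP position; "tcp_rot": TCP orientation; "force": force on the tool from outside, world axes, zero at the start; "ft_torque": the same for the moment, N m; "finger_gap": finger opening in m.
Only numpy, scipy, OpenCV 4.12 (cv2) and the standard library are available. Lean on these libraries where they do the work, as an engineer would, in place of code of your own. Each camera call takes 0.05 s, during which the arm holds its last target. There are 200 camera calls.

## Working session

There is one attempt and no reset: what is moved stays moved. The work goes in short steps, Python scripts to look and compute and a shell command to move; the robot and the scene stay as the last step left them, time stands still between calls to the robot, and variables do not carry over. Pictures are saved under pics/ and viewed, about 8 in all and at most 12, crops included, and the job is handed in when it is done.

```bash
mkdir -p pics
cat > h.py <<'E'
import numpy as np,cv2
from station import ctrl
def cam(n):
    p=ctrl.camera_params(n);R=cv2.Rodrigues(np.array(p["rvec"],float))[0];t=np.array(p["tvec"],float).ravel()
    K=np.array(p["camera_matrix"],float);return K,np.array([p["k1"],0,0,0.]),R,t
def px2w(n,uv,z):
    K,d,R,t=cam(n);uv=np.array(uv,float).reshape(-1,1,2)
    s=cv2.undistortPoints(uv,K,d).reshape(-1,2)
    o=-R.T@t;r=np.c_[s,np.ones(len(s))]@R
    z=np.broadcast_to(z,(len(s),))
    return o+r*((z-o[2])/r[:,2])[:,None]
def w2px(n,X):
    K,d,R,t=cam(n);return cv2.projectPoints(np.array(X,float).reshape(-1,1,3),cv2.Rodrigues(R)[0],t,K,d)[0].reshape(-1,2)
def shot(n): return cv2.cvtColor(np.array(ctrl.snapshot(n)),cv2.COLOR_RGB2BGR)
def save(f,im,s=1): cv2.imwrite('pics/'+f,cv2.resize(im,None,fx=s,fy=s,interpolation=cv2.INTER_CUBIC))
E
python3 - <<'E'
from h import *
for n in("top","scene"):
    im=shot(n);save(n+'0.png',im,1.5);K,d,R,t=cam(n);print(n,K[0,0],d[0],-R.T@t)
print(ctrl.state())
E
```

```text
top 361.4403479273904 0.028477825162009394 [0.47439144 0.01611258 0.94086663]
scene 489.62202231280304 -0.13198934295213277 [ 1.15788869 -0.42202916  1.15133585]
{'time_s': 0.1, 'joint_positions': array([-1.14721585,  0.68987169, -0.19449088,  1.56624541,  0.15729462,
        0.90248886, -0.21511061]), 'joint_vel': array([ 0.00085877, -0.00108528,  0.0001674 , -0.00255565, -0.00251364,
       -0.00060868,  0.00094506]), 'joint_efforts': array([-3.83267979e-03, -5.28497672e+01, -1.27187602e+00, -1.53838974e+01,
       -5.25674899e-02,  1.92842119e-03,  3.91756021e-05]), 'tool_pos': array([0.23732954, 0.57757456, 0.23800579]), 'tcp_rot': array([-3.13997287e+00,  1.34748521e-04,  2.75185277e+00]), 'force': array([-0.38203187, -0.2465875 ,  0.05872844]), 'ft_torque': array([-0.01717392, -0.00347353, -0.01310641]), 'finger_gap': 0.08790575124011668}
```

View pics/top0.png

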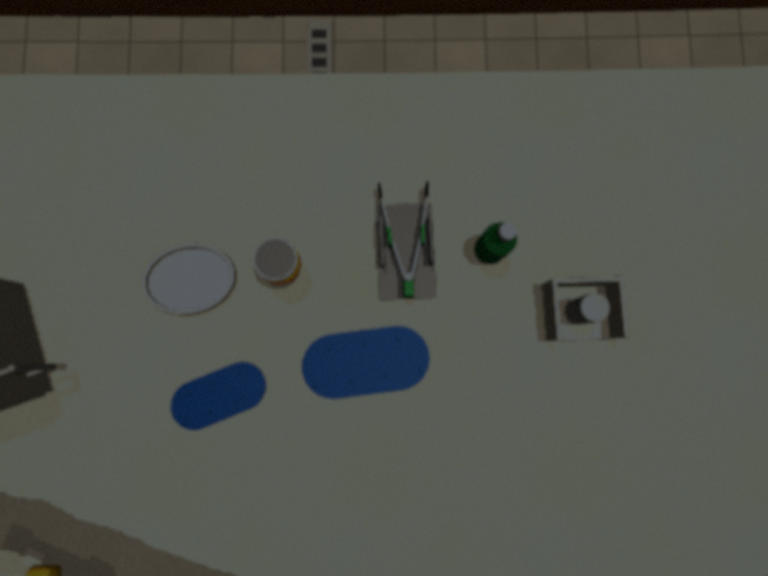

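View pics/scene0.png

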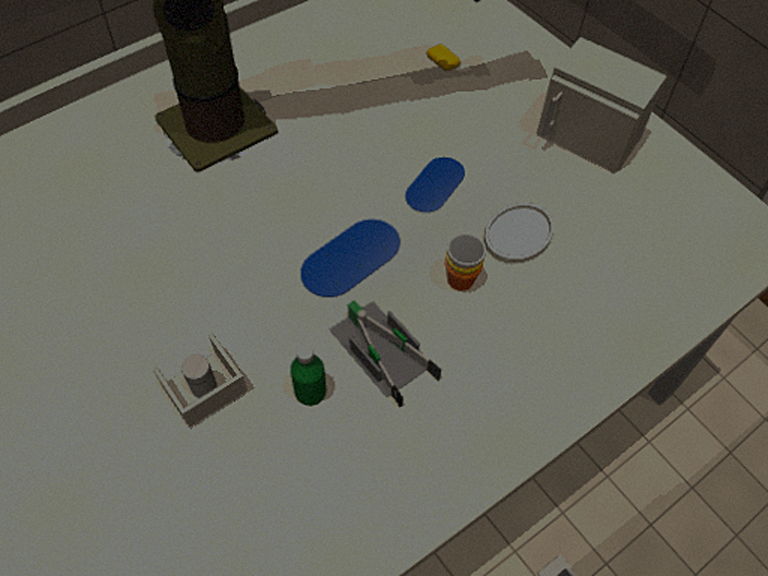

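The top view has world +x up and +y left.

What could be mistaken for what (pixels in the 1.5x top view):
- **Pad:** the large blue one at (366,362) or the small one at (219,396). I choose the large one.
- **Tongs:** the only pair is in the grey rest, with the tail at (408,288) and the jaws at (403,187).
- **Canister:** the grey cylinder in the nook at (592,308). The cups (276,262) and bottle (496,242) are other things.
- **Dish:** the white oval at (190,280).

Next I check these in a close crop.

Run:
```python
from h import *
im=shot("top")
g=cv2.convertScaleAbs(im,alpha=2.2)
a=cv2.resize(g[110:245,190:300],None,fx=4,fy=4,interpolation=cv2.INTER_CUBIC)
b=cv2.resize(g[170:240,350:425],None,fx=4.5,fy=4.5,interpolation=cv2.INTER_CUBIC)
c=np.zeros((540,800,3),np.uint8);c[:a.shape[0],:440]=a;c[:b.shape[0],450:450+b.shape[1]]=b
save('crop1.png',c)
hsv=cv2.cvtColor(im,cv2.COLOR_BGR2HSV)
m=cv2.inRange(hsv,(100,120,40),(130,255,255))
n,l,s,cc=cv2.connectedComponentsWithStats(m)
for i in range(1,n):
    if s[i,4]>300:
        pts=np.argwhere(l==i)[:,::-1];w=px2w("top",pts,.004)[:,:2];r=cv2.minAreaRect(w.astype(np.float32)*1000);print("blue",cc[i],r)
m=cv2.inRange(hsv,(45,120,20),(85,255,255))
n,l,s,cc=cv2.connectedComponentsWithStats(m)
for i in range(1,n):
    if s[i,4]>15: print("green",cc[i],s[i],px2w("top",cc[i],.048))
```

```text
blue [243.33694268 241.12866242] ((470.75604248046875, 38.76153564453125), (105.61802673339844, 214.62164306640625), 6.599778175354004)
blue [145.10447761 263.48203427] ((418.1252136230469, 288.0700988769531), (78.38546752929688, 160.4599609375), 21.125457763671875)
green [281.375      155.79166667] [280 151   3  11  24] [[ 0.68251374 -0.05985831  0.048     ]]
green [330.20532319 161.73764259] [319 150  25  23 263] [[ 0.66564376 -0.18244581  0.048     ]]
green [258.95238095 157.28571429] [258 152   3  11  21] [[ 0.67934851 -0.00316277  0.048     ]]
green [271.54385965 192.28070175] [269 188   6  10  57] [[ 0.5898841  -0.03321492  0.048     ]]
```

View pics/crop1.png

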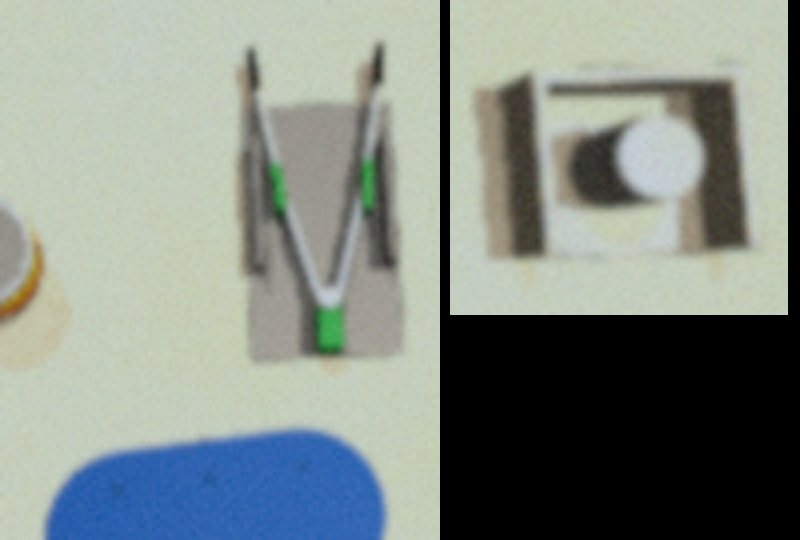

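The crop confirms the tongs: tail at (330,328), plates at (278,187) and (369,185). The nook's mouth faces down in the image, towards the robot, and the canister top is at (660,158).

Run:
```python
from h import *
im=shot("top")
P=lambda n,uv,z:print(n,px2w("top",uv,z).round(4).tolist())
P("plates",[(259.5,157),(282.25,156.25)],.048)
P("tail",[(272.4,191.5)],.048)
P("jaws",[(252.5,126.2),(284.75,125.5)],.04)
P("can",[(396.7,205.1)],.084)
P("nook",[(367.3,186.0),(414.4,187.3),(416.7,225.1),(371.1,226.0)],.064)
g=cv2.cvtColor(im,cv2.COLOR_BGR2GRAY)[155:218,90:165]
# dish: brighter than table
t=cv2.threshold(cv2.GaussianBlur(cv2.cvtColor(im,cv2.COLOR_BGR2HSV)[155:218,90:165,1],(3,3),0),0,255,cv2.THRESH_BINARY_INV+cv2.THRESH_OTSU)[1]
c=max(cv2.findContours(t,0,1)[0],key=cv2.contourArea).reshape(-1,2)+[90,155]
w=px2w("top",c,.012)[:,:2]*1000
print("dish",cv2.fitEllipse(w.astype(np.float32)))
P("cups",[(184,172)],.1);P("bottle cap",[(338.5,154)],.145)
```

```text
plates [[0.6801, -0.0046, 0.048], [0.6813, -0.062, 0.048]]
tail [[0.5918, -0.0354, 0.048]]
jaws [[0.7632, 0.0121, 0.04], [0.7641, -0.0711, 0.04]]
can [[0.551, -0.3273, 0.084]]
nook [[0.6005, -0.267, 0.064], [0.5958, -0.3811, 0.064], [0.504, -0.3797, 0.064], [0.503, -0.2705, 0.064]]
dish ((618.4169311523438, 343.5436096191406), (121.84245300292969, 160.15872192382812), 9.528382301330566)
cups [[0.634, 0.1754, 0.1]]
bottle cap [[0.6624, -0.1802, 0.145]]
```

```bash
python3 -m pendant '[[[18,-31,-2],[0,0,-1.36],1],[[18,-31,-2],[0,0,-1.36],1],[[18,-31,-2],[0,0,-1.36],1],[[18,-31,-2],[0,0,-1.36],1],[[18,-31,-2],[0,0,-1.36],1],[[18,-31,-2],[0,0,-1.36],1],[[18,-31,-2],[0,0,-1.36],1],[[35.4,-61.3,-4],[0,0,-2.72],1],[[35.4,-61.3,-4],[0,0,-2.72],1],[[35.4,-61.3,-4],[0,0,-2.72],1],[[35.4,-61.3,-4],[0,0,-2.72],1],[[35.4,-61.3,-4],[0,0,-2.72],1],[[35.4,-61.3,-4],[0,0,-2.72],1],[[35.4,-61.3,-4],[0,0,-2.72],1],[[35.4,-61.3,-4],[0,0,-2.72],1],[[35.4,-61.3,-4],[0,0,-2.72],1],[[35.4,-61.3,-4],[0,0,-2.72],1],[[35.4,-61.3,-4],[0,0,-2.72],1],[[35.4,-61.3,-4],[0,0,-2.72],1],[[35.4,-61.3,-4],[0,0,-2.72],1]]'
python3 - <<'E'
from h import *
s=ctrl.state();print(s["joint_positions"].round(2),s["tcp_rot"])
E
```

```text
time_s: 2.2
tool_pos: [0.5914, -0.0346, 0.1985]
tcp_rot: [3.141, 0.0, 0.035]
force: [0.7, -0.1, 0.2]
finger_gap: 0.0884
[-0.29  0.75  0.49  1.73 -0.47  0.78 -1.11] [3.14136190e+00 4.82604646e-04 3.49949480e-02]
```

```bash
python3 -m pendant '[[[0,-0.1,-4],[0,0,0],0.6],[[0,-0.1,-8],[0,0,0],0.6],[[0,-0.1,-12],[0,0,0],0.6],[[0,-0.1,-14.5],[0,0,0],0.6],[[0,-0.1,-17],[0,0,0],0.6],[[0,-0.1,-18.8],[0,0,0],0.6],[[0,-0.1,-18.8],[0,0,0],0.6]]'
python3 - <<'E'
from h import *
im=shot("scene");save('s1.png',cv2.convertScaleAbs(im[170:300,170:320],alpha=2),4)
E
```

```text
time_s: 2.9
tool_pos: [0.5898, -0.0354, 0.0086]
tcp_rot: [-3.14, 0.004, 0.034]
force: [-0.2, 0.4, 0.1]
finger_gap: 0.0529
```

View pics/s1.png

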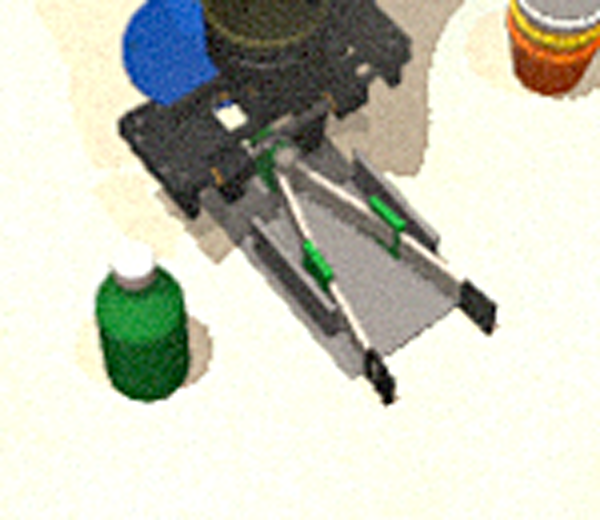

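The open fingers straddle the green tail at crop (265,160), so I close and then lift straight up.

```bash
python3 -m pendant '[[[0,0,0],[0,0,0],0],[[0,0,0],[0,0,0],0],[[0,0,0],[0,0,0],0],[[0,0,0],[0,0,0],0],[[0,0,0],[0,0,0],0],[[0,0,0],[0,0,0],0],[[0,0,0],[0,0,0],0]]'; python3 -m pendant '[[[0,0,1],[0,0,0],0],[[0,0,2],[0,0,0],0],[[0,0,3],[0,0,0],0],[[0,0,4.5],[0,0,0],0],[[0,0,6],[0,0,0],0],[[0,0,8],[0,0,0],0],[[0,0,10],[0,0,0],0],[[0,0,11],[0,0,0],0],[[0,0,11],[0,0,0],0]]'
```

```text
time_s: 3.65
tool_pos: [0.5917, -0.0358, 0.0112]
tcp_rot: [-3.142, -0.001, 0.032]
force: [-1.2, 0.7, 4.8]
finger_gap: 0.0153
time_s: 4.55
tool_pos: [0.5926, -0.036, 0.1226]
tcp_rot: [3.141, -0.003, 0.032]
force: [-0.2, -0.4, -0.4]
finger_gap: 0.0158
```

```bash
python3 -m pendant '[[[-4,0,0],[0,0,0],0],[[-8,-0.5,0],[0,0,0],0],[[-11.1,-0.9,0],[0,0,0.1],0],[[-11.1,-0.9,0],[0,0,0.25],0],[[-11.1,-0.9,0],[0,0,0.4],0],[[-11.1,-0.9,0],[0,0,0.55],0],[[-11.1,-0.9,0],[0,0,0.7],0],[[-11.1,-0.9,0],[0,0,0.85],0],[[-11.1,-0.9,0],[0,0,1.0],0],[[-11.1,-0.9,0],[0,0,1.15],0],[[-11.1,-0.9,0],[0,0,1.3],0],[[-11.1,-0.9,0],[0,0,1.45],0],[[-11.1,-0.9,0],[0,0,1.58],0],[[-11.1,-0.9,0],[0,0,1.65],0],[[-11.1,-0.9,0],[0,0,1.65],0],[[-11.1,-0.9,0],[0,0,1.65],0]]'
python3 - <<'E'
from h import *
im=shot("top");a=cv2.convertScaleAbs(im[180:300,150:300],alpha=2)
b=cv2.convertScaleAbs(shot("scene")[100:220,180:330],alpha=2)
save('t2.png',np.vstack([a,b]),2.5)
print(ctrl.state()["joint_positions"].round(2))
E
```

```text
time_s: 6.15
tool_pos: [0.4803, -0.0449, 0.1204]
tcp_rot: [-3.141, -0.0, 1.68]
force: [0.2, 0.7, -1.3]
finger_gap: 0.0157
[ 0.03  0.71 -0.05  2.1   0.1   0.33  0.01]
```

View pics/t2.png

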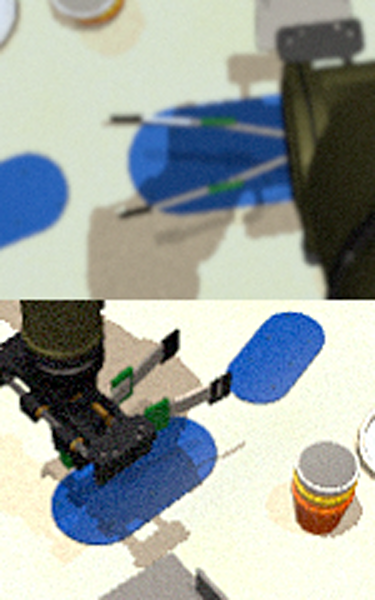

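The tongs are level in the grip and aligned over the large pad, so I lower them.

```bash
python3 -m pendant '[[[0,0,-3],[0,0,0],0],[[0,0,-6],[0,0,0],0],[[0,0,-8],[0,0,0],0],[[0,0,-9.5],[0,0,0],0],[[0,0,-10.2],[0,0,0],0],[[0,0,-10.6],[0,0,0],0],[[0,0,-10.9],[0,0,0],0],[[0,0,-10.9],[0,0,0],0]]'; python3 -m pendant '[[[0,0,0],[0,0,0],0.4],[[0,0,0],[0,0,0],0.5],[[0,0,0],[0,0,0],0.5],[[0,0,0],[0,0,0],0.5],[[0,0,3],[0,0,0],0.5],[[0,0,7],[0,0,0],1],[[0,0,11],[0,0,0],1],[[0,-4,14],[0,0,0],1],[[0,-9,14],[0,0,0],1],[[0,-14,14],[0,0,0],1],[[0,-19,14],[0,0,0],1],[[0,-23,14],[0,0,0],1],[[0,-23,14],[0,0,0],1]]';python3 - <<'E'
from h import *
im=shot("top");a=cv2.convertScaleAbs(im[200:290,180:310],alpha=2.2);save('t3.png',a,6)
hsv=cv2.cvtColor(im,cv2.COLOR_BGR2HSV);m=cv2.inRange(hsv,(45,120,20),(85,255,255))
n,l,s,cc=cv2.connectedComponentsWithStats(m)
for i in range(1,n):
    if s[i,4]>12: print(cc[i],s[i],px2w("top",cc[i],.047))
E
```

```text
time_s: 7.05
tool_pos: [0.4807, -0.0449, 0.012]
tcp_rot: [3.141, 0.0, 1.682]
force: [0.6, 0.1, -0.5]
finger_gap: 0.0158
time_s: 8.35
tool_pos: [0.4786, -0.283, 0.1518]
tcp_rot: [-3.141, 0.005, 1.671]
force: [-0.1, 0.3, 0.1]
finger_gap: 0.088
[328.86833856 163.03134796] [317 150  27  25 319] [[ 0.66257671 -0.17916804  0.047     ]]
[238.36842105 229.42105263] [234 229  11   2  19] [[0.49900331 0.0500792  0.047     ]]
[277.69642857 236.08928571] [273 233  10   7  56] [[ 0.48155281 -0.04620889  0.047     ]]
[240.82758621 252.31034483] [236 251  12   4  29] [[0.44356514 0.04445808 0.047     ]]
```

View pics/t3.png

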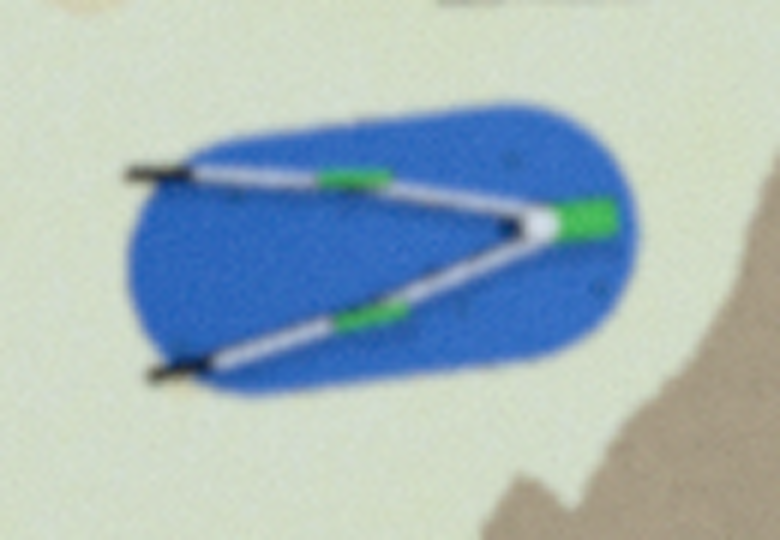

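The tongs lie flat on the large pad: plates at crop (355,180) and (371,316), tail at (588,218). Next I grip across the plates.

```bash
python3 -m pendant '[[[-0.3,5,0],[0,0,0],1],[[-0.6,10,0],[0,0,0],1],[[-0.9,15,0],[0,0,0],1],[[-0.9,20,0],[0,0,0],1],[[-0.9,25,0],[0,0,0],1],[[-0.9,29,0],[0,0,0],1],[[-0.9,32.1,0],[0,0,0],1],[[-0.9,32.1,-4],[0,0,0],1],[[-0.9,32.1,-7],[0,0,0],1],[[-0.9,32.1,-8],[0,0,0],1],[[-0.9,32.1,-8],[0,0,0],1]]'
```

```text
time_s: 9.5
tool_pos: [0.4701, 0.047, 0.0709]
tcp_rot: [-3.138, -0.0, 1.683]
force: [0.6, -0.3, 0.6]
finger_gap: 0.0878
```

```bash
python3 -m pendant '[[[0.1,0,-2],[0,0,0],1],[[0.1,0,-4],[0,0,0],1],[[0.1,0,-5.3],[0,0,0],1],[[0.1,0,-6.1],[0,0,0],1],[[0.1,0,-6.1],[0,0,0],1],[[0.1,0,-6.1],[0,0,0],0.8],[[0.1,0,-6.1],[0,0,0],0.68],[[0.1,0,-6.1],[0,0,0],0.64],[[0.1,0,-6.1],[0,0,0],0.64],[[0.1,0,-6.1],[0,0,0],0.64],[[0.1,0,-6.1],[0,0,0],0.64]]'; python3 -m pendant '[[[0.1,0,0.7],[0,0,0],0.64],[[0.1,0,1.5],[0,0,0],0.64],[[0.1,0,3],[0,0,0],0.64],[[0.1,0,5],[0,0,0],0.64],[[0.1,0,7],[0,0,0],0.64],[[0.1,0,9],[0,0,0],0.64],[[0.1,0,10],[0,0,0],0.64],[[0.1,0,10],[0,0,0],0.64]]'
python3 - <<'E'
from h import *
a=cv2.convertScaleAbs(shot("scene")[80:200,180:330],alpha=2);save('s4.png',a,4)
E
```

```text
time_s: 10.6
tool_pos: [0.4725, 0.0463, 0.0112]
tcp_rot: [3.141, -0.0, 1.682]
force: [-1.0, 1.1, 5.2]
finger_gap: 0.0563
time_s: 11.4
tool_pos: [0.4743, 0.0461, 0.1121]
tcp_rot: [3.139, -0.0, 1.681]
force: [-0.1, -0.2, -1.1]
finger_gap: 0.0563
```

View pics/s4.png

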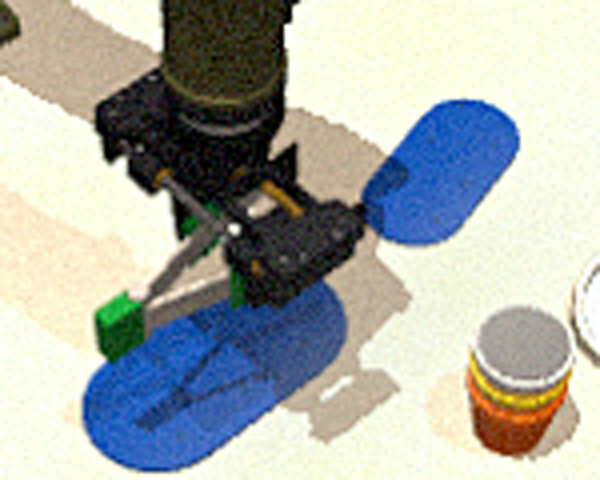

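```bash
python3 -m pendant '[[[-1,-3,2],[0,0,-0.13],0.64],[[-2,-6,4],[0,0,-0.26],0.64],[[-3,-9,4],[0,0,-0.4],0.64],[[-4,-12,4],[0,0,-0.54],0.64],[[-5,-15,4],[0,0,-0.68],0.64],[[-6,-18,4],[0,0,-0.82],0.64],[[-6.1,-21,4],[0,0,-0.96],0.64],[[-6.1,-24,4],[0,0,-1.1],0.64],[[-6.1,-27,4],[0,0,-1.24],0.64],[[-6.1,-30,4],[0,0,-1.38],0.64],[[-6.1,-33,4],[0,0,-1.5],0.64],[[-6.1,-36,4],[0,0,-1.62],0.64],[[-6.1,-37.3,4],[0,0,-1.68],0.64],[[-6.1,-37.3,4],[0,0,-1.68],0.64],[[-6.1,-37.3,4],[0,0,-1.68],0.64]]'
python3 - <<'E'
from h import *
print("can scene",px2w("scene",[(130.7,240.7)],.084))
im=shot("top");save('t5.png',cv2.convertScaleAbs(im[170:280,330:450],alpha=2.2),5)
c=shot("scene");np.save('sc.npy',c)
save('s5.png',cv2.convertScaleAbs(c[180:290,80:200],alpha=2),5)
s=ctrl.state();print(s["joint_positions"].round(2),s["tool_pos"],s["tcp_rot"])
E
```

```text
time_s: 12.95
tool_pos: [0.4122, -0.3249, 0.15]
tcp_rot: [-3.139, 0.002, 0.005]
force: [-0.4, -0.1, -1.2]
finger_gap: 0.0563
can scene [[ 0.54612058 -0.32305703  0.084     ]]
[ 0.41  0.72  0.28  1.96 -0.38  0.52 -0.6 ] [ 0.41257097 -0.32452554  0.15032428] [-3.13926081e+00  9.35355406e-04  5.40588187e-03]
```

View pics/t5.png

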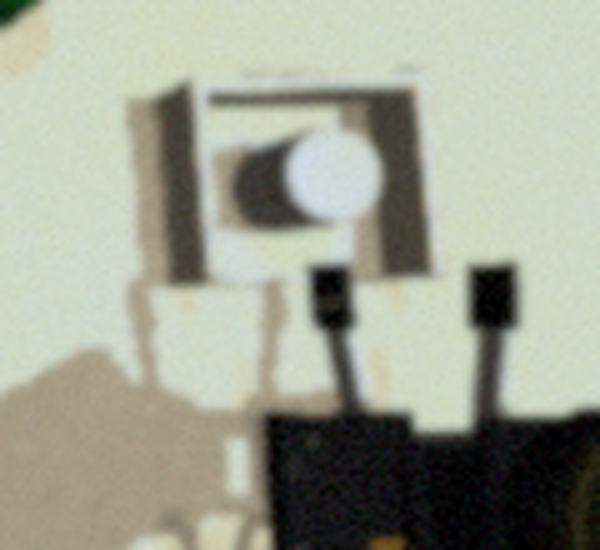

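The two jaws are at crop (333,298) and (492,296), and the canister top is at (336,175). I work out the offset between the jaws and the canister.

Run:
```python
from h import *
print(px2w("top",[(399.2,229.6),(431.8,229.6)],.179))
print(px2w("top",[(397.2,205)],.084))
# predicted jaw centres outlines
```

```text
[[ 0.49113122 -0.29084429  0.179     ]
 [ 0.49046785 -0.35820792  0.179     ]]
[[ 0.55119019 -0.32846358  0.084     ]]
```

View pics/s5.png

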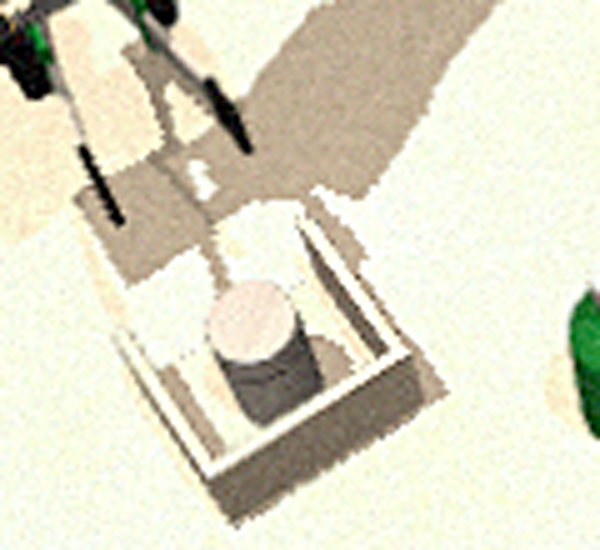

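```bash
python3 -m pendant '[[[-0.2,-0.1,-3],[0,0,0],0.64],[[-0.2,-0.1,-6],[0,0,0],0.64],[[-0.2,-0.1,-9],[0,0,0],0.64],[[-0.2,-0.1,-11],[0,0,0],0.64],[[-0.2,-0.1,-11.8],[0,0,0],0.64],[[-0.2,-0.1,-11.8],[0,0,0],0.64],[[-0.2,-0.1,-11.8],[0,0,0],0.64]]'
```

```text
time_s: 13.75
tool_pos: [0.411, -0.3277, 0.0335]
tcp_rot: [3.141, -0.001, 0.003]
force: [0.6, -0.3, -0.9]
finger_gap: 0.0568
```

```bash
python3 -m pendant '[[[1,0,0],[0,0,0],0.64],[[2,0,0],[0,0,0],0.64],[[3,0,0],[0,0,0],0.64],[[4,0,0],[0,0,0],0.64],[[5,0,0],[0,0,0],0.64],[[6,0,0],[0,0,0],0.64],[[6,0,0],[0,0,0],0.64],[[6,0,0],[0,0,0],0.64]]'
python3 - <<'E'
from h import *
a=cv2.convertScaleAbs(shot("top")[170:270,330:450],alpha=2.2);b=cv2.convertScaleAbs(shot("scene")[180:280,80:200],alpha=2)
save('m6.png',np.vstack([a,b]),3)
E
```

```text
time_s: 14.55
tool_pos: [0.4704, -0.3277, 0.0326]
tcp_rot: [3.142, 0.001, 0.002]
force: [-1.0, -0.6, -0.6]
finger_gap: 0.0562
```

View pics/m6.png

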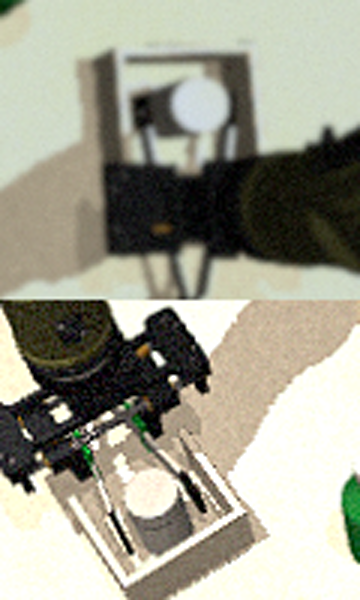

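The jaws straddle the canister: (120,540) and (195,490) either side of (155,500). I squeeze now.

```bash
python3 -m pendant '[[[0,0,0],[0,0,0],0.61],[[0,0,0],[0,0,0],0.59],[[0,0,0],[0,0,0],0.57],[[0,0,0],[0,0,0],0.55],[[0,0,0],[0,0,0],0.53],[[0,0,0],[0,0,0],0.4],[[0,0,0],[0,0,0],0],[[0,0,0],[0,0,0],0],[[0,0,0],[0,0,0],0],[[0,0,0],[0,0,0],0],[[0,0,0],[0,0,0],0]]'; python3 -m pendant '[[[0,0,0.2],[0,0,0],0],[[0,0,0.4],[0,0,0],0],[[0,0,0.7],[0,0,0],0],[[0,0,1],[0,0,0],0],[[0,0,1],[0,0,0],0],[[0,0,1],[0,0,0],0]]'
```

```text
time_s: 15.75
tool_pos: [0.4704, -0.3277, 0.0327]
tcp_rot: [-3.141, 0.0, 0.002]
force: [-0.7, -0.3, -1.0]
finger_gap: 0.047
time_s: 16.35
tool_pos: [0.4705, -0.3279, 0.0429]
tcp_rot: [3.141, -0.0, 0.002]
force: [0.6, -0.1, -2.7]
finger_gap: 0.0471
```

```bash
python3 -m pendant '[[[0,0,0.5],[0,0,0],0],[[0,0,1],[0,0,0],0],[[0,0,1.6],[0,0,0],0],[[0,0,2.3],[0,0,0],0],[[0,0,3],[0,0,0],0],[[0,0,4],[0,0,0],0],[[0,0,5],[0,0,0],0],[[0,0,6],[0,0,0],0],[[0,0,7],[0,0,0],0],[[0,0,8],[0,0,0],0],[[0,0,9],[0,0,0],0],[[0,0,10],[0,0,0],0],[[0,0,10.5],[0,0,0],0],[[0,0,10.5],[0,0,0],0],[[0,0,10.5],[0,0,0],0]]'
python3 - <<'E'
from h import *
a=cv2.convertScaleAbs(shot("top")[150:270,330:470],alpha=2.2);b=cv2.convertScaleAbs(shot("scene")[160:280,60:200],alpha=2)
save('m7.png',np.hstack([a,b]),2.8)
E
```

```text
time_s: 17.85
tool_pos: [0.4704, -0.3277, 0.1476]
tcp_rot: [-3.141, 0.0, 0.002]
force: [-0.6, 0.9, -2.1]
finger_gap: 0.047
```

View pics/m7.png

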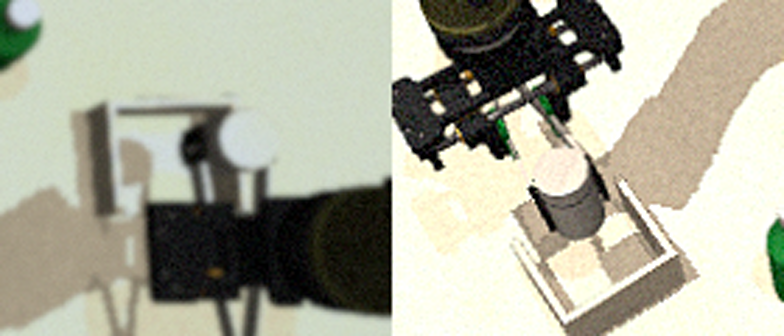

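The canister hangs upright between the jaws, clear of the nook: top view (245,138), scene (575,195). I carry it at low radius past the bottle, rest and cups.

```bash
python3 -m pendant '[[[-0.3,0.5,0],[0,0,0],0],[[-1,1.5,0],[0,0,0],0],[[-2,3,0],[0,0,0],0],[[-2.8,5,0],[0,0,0],0],[[-3,7.5,0],[0,0,0],0],[[-3,10,0],[0,0,0],0],[[-3,12.5,0],[0,0,0],0],[[-3,15,0],[0,0,0],0],[[-3,17.5,0],[0,0,0],0],[[-3,20,0],[0,0,0],0],[[-3,22.5,0],[0,0,0],0],[[-3,25,0],[0,0,0],0],[[-3,27.5,0],[0,0,0],0],[[-3,30,0],[0,0,0],0],[[-3,32,0],[0,0,0],0],[[-3,33.2,0],[0,0,0],0],[[-3,33.8,0],[0,0,0],0],[[-3,34,0],[0,0,0],0],[[-3,34,0],[0,0,0],0]]'; python3 -m pendant '[[[0,0.5,0],[0,0,0],0],[[0,1.5,0],[0,0,0],0],[[0,3,0],[0,0,0],0],[[0,5,0],[0,0,0],0],[[0,7.5,0],[0,0,0],0],[[0,10,0],[0,0,0.03],0],[[0,12.5,0],[0,0,0.06],0],[[0,15,0],[0,0,0.09],0],[[0,17.5,0],[0,0,0.12],0],[[0,20,0],[0,0,0.15],0],[[0,22.5,0],[0,0,0.18],0],[[0,25,0],[0,0,0.2],0],[[0,27.5,0],[0,0,0.2],0],[[0,29.5,0],[0,0,0.2],0],[[0,30.7,0],[0,0,0.2],0],[[0,31.3,0],[0,0,0.2],0],[[0,31.5,0],[0,0,0.2],0],[[0,31.5,0],[0,0,0.2],0]]'
python3 - <<'E'
from h import *
s=ctrl.state();print(s["joint_positions"].round(2),s["tcp_rot"])
E
```

```text
time_s: 19.85
tool_pos: [0.4405, 0.0115, 0.1478]
tcp_rot: [3.141, -0.0, 0.001]
force: [0.2, -0.4, -2.6]
finger_gap: 0.0472
time_s: 21.65
tool_pos: [0.4406, 0.3263, 0.1477]
tcp_rot: [3.141, 0.0, 0.201]
force: [0.4, -1.1, -2.5]
finger_gap: 0.047
[-0.99  0.78  0.47  1.9  -0.59  0.6  -1.51] [3.14083099e+00 2.55769047e-04 2.00755963e-01]
```

```bash
python3 -m pendant '[[[0.5,0,0],[0,0,0],0],[[1.5,0,0],[0,0,0],0],[[3,0,0],[0,0,0],0],[[5,0,0],[0,0,0],0],[[7,0,0],[0,0,0],0],[[8.7,0,-0.5],[0,0,0],0],[[9.6,0,-1.5],[0,0,0],0],[[9.9,0,-3],[0,0,0],0],[[9.9,0,-4.5],[0,0,0],0],[[9.9,0,-6],[0,0,0],0],[[9.9,0,-7.5],[0,0,0],0],[[9.9,0,-8.7],[0,0,0],0],[[9.9,0,-9.6],[0,0,0],0],[[9.9,0,-10.2],[0,0,0],0],[[9.9,0,-10.4],[0,0,0],0],[[9.9,0,-10.4],[0,0,0],0],[[9.9,0,-10.4],[0,0,0],0]]'; python3 -m pendant '[[[0,0,-0.2],[0,0,0],0],[[0,0,-0.4],[0,0,0],0],[[0,0,-0.6],[0,0,0],0],[[0,0,-0.7],[0,0,0],0],[[0,0,-0.7],[0,0,0],0],[[0,0,-0.7],[0,0,0],0]]'
```

```text
time_s: 23.35
tool_pos: [0.5399, 0.3273, 0.0443]
tcp_rot: [-3.141, -0.001, 0.202]
force: [0.0, -0.5, -1.5]
finger_gap: 0.0471
time_s: 23.95
tool_pos: [0.5395, 0.3272, 0.0367]
tcp_rot: [3.142, 0.0, 0.202]
force: [0.5, 0.7, -2.7]
finger_gap: 0.0471
```

Force is still about −2.5 N, so the canister isn't supported yet. I creep down in small steps.

```bash
python3 -m pendant '[[[0,0,-0.05],[0,0,0],0],[[0,0,-0.1],[0,0,0],0],[[0,0,-0.1],[0,0,0],0]]'; python3 -m pendant '[[[0,0,-0.05],[0,0,0],0],[[0,0,-0.1],[0,0,0],0],[[0,0,-0.1],[0,0,0],0]]'
```

```text
time_s: 24.25
tool_pos: [0.5395, 0.3271, 0.0358]
tcp_rot: [3.142, -0.0, 0.202]
force: [-0.8, 0.3, -0.5]
finger_gap: 0.0469
time_s: 24.55
tool_pos: [0.5396, 0.3271, 0.035]
tcp_rot: [-3.142, -0.0, 0.202]
force: [-1.7, -1.2, 2.3]
finger_gap: 0.047
```

The floor takes the load from TCP z ≈ 0.0357. I open the jaws gently, keeping the tongs held, and back straight out along their axis.

```bash
python3 -m pendant '[[[0,0,0.05],[0,0,0],0.5],[[0,0,0.05],[0,0,0],0.54],[[0,0,0.05],[0,0,0],0.56],[[0,0,0.05],[0,0,0],0.58],[[0,0,0.05],[0,0,0],0.6],[[0,0,0.05],[0,0,0],0.62],[[0,0,0.05],[0,0,0],0.65],[[0,0,0.05],[0,0,0],0.65],[[0,0,0.05],[0,0,0],0.65],[[0,0,0.05],[0,0,0],0.65]]'; python3 -m pendant '[[[-0.5,-0.1,0],[0,0,0],0.65],[[-1.5,-0.3,0],[0,0,0],0.65],[[-2.5,-0.5,0],[0,0,0],0.65],[[-3.9,-0.8,0],[0,0,0],0.65],[[-5.4,-1.1,0],[0,0,0],0.65],[[-6.9,-1.4,0],[0,0,0],0.65],[[-8.4,-1.7,0.5],[0,0,0],0.65],[[-9.8,-2,2],[0,0,0],0.65],[[-9.8,-2,4],[0,0,0],0.65],[[-9.8,-2,6],[0,0,0],0.65],[[-9.8,-2,8],[0,0,0],0.65],[[-9.8,-2,8],[0,0,0],0.65]]'
python3 - <<'E'
from h import *
im=shot("scene");c=im[100:200,300:400]
# canister blob in scene: predicted top/bottom pixels vs picture edge
print(w2px("scene",[[.618,.343,.007],[.618,.343,.087],[.5412,.3271,.04]]))
im2=shot("top");print(w2px("top",[[.618,.343,.087]]))
a=cv2.convertScaleAbs(im2[130:230,80:190],alpha=2);b=cv2.convertScaleAbs(im[90:190,290:400],alpha=2);save('m8.png',np.hstack([a,b]),3.5)
g=cv2.cvtColor(im2,cv2.COLOR_BGR2GRAY)[165:205,100:155]
print(cv2.resize(g,None,fx=.5,fy=.5,interpolation=cv2.INTER_AREA))
E
```

```text
time_s: 25.55
tool_pos: [0.5395, 0.3272, 0.0353]
tcp_rot: [3.142, -0.0, 0.202]
force: [-0.4, -0.1, -1.6]
finger_gap: 0.0573
time_s: 26.75
tool_pos: [0.4426, 0.3077, 0.1173]
tcp_rot: [-3.14, -0.004, 0.202]
force: [-0.2, -0.2, -0.5]
finger_gap: 0.0576
[[346.71780042 154.64156239]
 [351.68732128 137.42578267]
 [327.44122532 133.46119575]]
[[114.2269046  180.39338982]]
[[95 94 94 95 94 95 93 89 84 81 77 78 76 75 75 80 82 82 82 85 89 93 94 93
  94 95 94 95]
 [94 94 94 94 93 89 78 73 78 84 89 93 94 95 94 94 95 94 93 91 88 88 90 91
  90 92 94 94]
 [95 94 93 91 81 74 77 85 91 94 96 96 96 96 96 96 97 97 97 96 95 94 90 89
  89 86 91 94]
 [93 93 86 72 75 86 91 93 93 92 89 89 95 97 96 96 97 96 96 96 96 97 96 91
  89 88 83 88]
 [93 86 70 75 89 93 94 94 94 93 87 74 79 90 95 96 96 97 96 96 96 96 96 96
  92 91 87 82]
 [87 70 76 90 93 94 94 94 94 95 93 78 53 62 80 91 96 96 96 96 97 96 97 96
  96 94 90 80]
 [72 76 91 94 94 95 93 94 94 95 95 86 53 32 44 62 86 95 96 96 97 97 96 97
  96 94 91 88]
 [70 89 95 94 94 93 94 95 95 95 95 89 57 28 28 35 62 89 96 96 97 96 96 96
  96 95 92 90]
 [80 95 96 94 93 92 
[... 348 characters left out ...]
6 94 91 84 71 58 43 29 28 27 30 30 39 67 91 95 96 96 97 96 97
  96 96 92 78]
 [93 96 96 96 97 96 91 81 72 60 43 38 36 40 49 69 87 95 95 96 96 96 96 96
  96 94 84 67]
 [89 97 96 96 96 96 96 94 91 84 73 71 73 77 84 92 95 95 96 96 96 96 96 96
  95 91 72 68]
 [83 95 96 96 97 97 97 95 96 95 94 93 93 94 95 95 95 95 96 96 96 96 97 96
  92 79 69 83]
 [79 87 95 97 97 96 96 96 96 96 96 95 96 94 96 95 95 96 96 96 97 95 96 94
  79 65 81 92]
 [88 79 88 95 96 96 96 96 96 96 96 96 96 95 95 95 96 95 97 97 96 93 91 80
  66 79 91 94]
 [94 89 83 89 93 96 96 96 96 96 97 96 96 96 97 96 96 95 96 95 94 88 77 70
  81 91 94 95]
 [94 92 89 88 86 90 95 95 96 96 96 97 97 97 95 95 94 96 94 91 81 71 76 86
  93 95 95 94]]
```

The canister's bright top disc sits at top-view pixel (~113,180). Predicted for an upright canister at the dish centre: (114,180). Next I return the tongs to the pad.

```bash
python3 -m pendant '[[[0,-1,0],[0,0,0],0.65],[[0,-3,0],[0,0,0.1],0.65],[[0,-6,0],[0,0,0.2],0.65],[[0,-9,0],[0,0,0.34],0.65],[[0,-12,0],[0,0,0.48],0.65],[[0.5,-15,0],[0,0,0.62],0.65],[[1,-18,0],[0,0,0.76],0.65],[[1.5,-21,0],[0,0,0.9],0.65],[[2,-24,0],[0,0,1.04],0.65],[[2.5,-25.6,0],[0,0,1.18],0.65],[[2.9,-26.1,0],[0,0,1.32],0.65],[[2.9,-26.1,0],[0,0,1.44],0.65],[[2.9,-26.1,0],[0,0,1.48],0.65],[[2.9,-26.1,0],[0,0,1.48],0.65],[[2.9,-26.1,0],[0,0,1.48],0.65]]'
```

```text
time_s: 28.35
tool_pos: [0.47, 0.0462, 0.1149]
tcp_rot: [-3.141, -0.0, 1.68]
force: [0.3, -0.7, -0.9]
finger_gap: 0.0575
```

```bash
python3 -m pendant '[[[0.1,0,-2],[0,0,0],0.65],[[0.1,0,-4],[0,0,0],0.65],[[0.1,0,-6],[0,0,0],0.65],[[0.1,0,-8],[0,0,0],0.65],[[0.1,0,-9],[0,0,0],0.65],[[0.1,0,-9.7],[0,0,0],0.65],[[0.1,0,-10],[0,0,0],0.65],[[0.1,0,-10.2],[0,0,0],0.65],[[0.1,0,-10.3],[0,0,0],0.65],[[0.1,0,-10.3],[0,0,0],0.65]]'; python3 -m pendant '[[[0,0,0],[0,0,0],0.68],[[0,0,0],[0,0,0],0.72],[[0,0,0],[0,0,0],0.8],[[0,0,0],[0,0,0],1],[[0,0,0],[0,0,0],1],[[0,0,0],[0,0,0],1],[[0,0,2],[0,0,0],1],[[0,0,5],[0,0,0],1],[[0,0,9],[0,0,0],1],[[0,0,13],[0,0,0],1],[[0,-5,15],[0,0,0],1],[[0,-10,15],[0,0,0],1],[[0,-15,15],[0,0,0],1],[[0,-20,15],[0,0,0],1],[[0,-25,15],[0,0,0],1],[[0,-28,15],[0,0,0],1],[[0,-28,15],[0,0,0],1],[[0,-28,15],[0,0,0],1]]'
python3 - <<'E'
from h import *
im=shot("top");sc=shot("scene")
a=cv2.convertScaleAbs(im[130:280,75:305],alpha=2.2);b=cv2.convertScaleAbs(sc[85:215,180:380],alpha=2)
b=cv2.resize(b,(230,150));save('m9.png',np.vstack([a,b]),2)
hsv=cv2.cvtColor(im,cv2.COLOR_BGR2HSV);m=cv2.inRange(hsv,(45,120,20),(85,255,255))
n,l,s,cc=cv2.connectedComponentsWithStats(m)
for i in range(1,n):
    if s[i,4]>12: print(cc[i],s[i],px2w("top",cc[i],.047))
E
```

```text
time_s: 29.35
tool_pos: [0.4717, 0.0462, 0.0126]
tcp_rot: [3.141, -0.0, 1.682]
force: [0.3, -0.2, -0.8]
finger_gap: 0.0571
time_s: 31.15
tool_pos: [0.4709, -0.2343, 0.162]
tcp_rot: [-3.141, -0.0, 1.68]
force: [0.2, 1.1, -0.3]
finger_gap: 0.088
[329.0420712  163.00323625] [318 150  25  25 309] [[ 0.6626433  -0.17960806  0.047     ]]
[318.85714286 167.42857143] [317 165   5   6  14] [[ 0.65162022 -0.15355464  0.047     ]]
[238.57692308 228.96153846] [234 228  11   3  26] [[0.50011871 0.04955942 0.047     ]]
[277.80701754 236.15789474] [273 233  10   7  57] [[ 0.4813829  -0.04647623  0.047     ]]
[241. 252.] [236 251  12   4  28] [[0.44430324 0.0440327  0.047     ]]
```

View pics/m9.png

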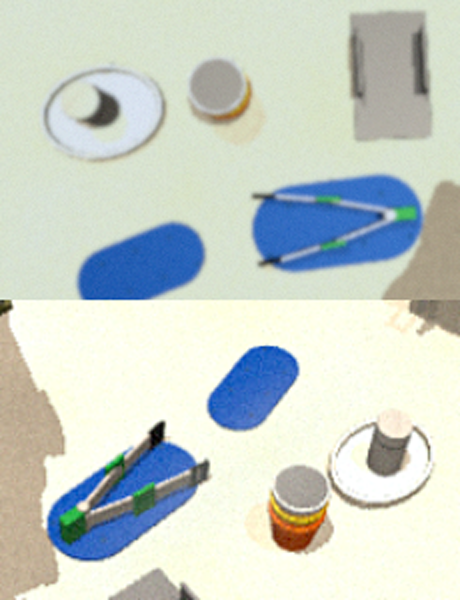

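The tongs lie flat on the large pad: tail at (405,213), plates at (328,199) and (333,245). The canister stands upright in the dish: (80,102) from the top, (390,440) in the scene view. The cups haven't moved, and the arm is clear of everything. I hand in.

```bash
python3 -c "
from station import ctrl
print(ctrl.finish_job())"
```

```text
the job is handed in; nothing more can be done
None
```

I moved the canister into the oval dish with the tongs only, laid the tongs back on the large blue pad, and handed the job in at about 31 s. The hand-in gives no verdict.

**What I did:**
- I lifted the tongs out of the rest by the tail, laid them on the pad and let go.
- I took them again across the green plates and squeezed the canister, with the fingers at 47 mm.
- I lifted it about 115 mm clear of the nook and carried it past the bottle and cups.
- I set it down until the wrist force showed the dish was taking the load. Then I opened the jaws, backed out and returned the tongs to the pad.

**Last checks:**
- **Tongs:** they lie flat on the pad and are let go. Their middle is about (0.472, 0.047), within roughly 8 mm of the pad's centre, though the jaw tips overhang the rounded end by a few millimetres.
- **Canister:** it stands upright at the dish centre. Its top is within about 1 pixel of where an upright canister there should appear.
- **Cups and bottle:** the cups stand in place in the last picture. I checked the bottle only by its green blob in the top camera, which is within about 3 mm of its start.
- **Disagreements:** my first scene-camera reading of the canister was about 5 mm off the top camera's, because I had read the pixel wrongly. The corrected pixel looked consistent, but I did not recompute it. No other check failed.

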